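# Put the line spool on the empty ring of the parts turntable

### The arm

A 7-joint arm with a two-finger parallel gripper is mounted at the origin on a cart in front of the work surface, level with it; the furniture and walls round the work are solid. World frame = base frame: x ahead of the robot, y to its left, z up, the work surface at z = 0. Lengths are in m, angles in rad, forces in N, time in s.
With the tool pointing down it reaches from about 0.425 to 0.925 m from the base axis. Payload 6.8 kg.
Tool frame: the origin (TCP) lies between the finger pads; the fingertips stand finger_overhang ahead of it and the grasp point (between the pads) lies 6 mm ahead of it (finger_overhang is the distance from the TCP to the fingertips, in m); z points along the fingers, y is the line along which they close (so a half turn about z gives the same grasp; the last joint's range is limited). The gripper opens to 85 mm and grips with 20 to 120 N. Pads are 22 mm wide; open, the fingers measure 114 mm over their backs; the gripper's body (76 mm by 85 mm) begins 54 mm behind the grasp point. The pads swing forward as they close: fully open they stand 13 mm farther back than shut.
Start: joints at [-1.331, 0.477, 0.022, 1.555, -0.011, 1.109, -0.083], TCP at [0.23, 0.635, 0.232] pointing down, gripper open.
Joint ranges: [-2.96, 2.96], [-0.34, 2.1], [-1.41, 1.46], [0.24, 2.44], [-1.37, 4.51], [0.17, 1.92], [-2.96, 2.96]. Speed limits (rad/s): [2.39, 2.39, 3.14, 3.14, 3.14, 3.14, 3.14].

### API

Orientations are given as a unit quaternion [w, x, y, z].
In Python, from station import * gives the robot as it stands.
- The arm moves only by the tool drive_tool, never from a script. Its argument "increments" is a list of rows, each an object of numbers: "claw": the finger opening in m, from 0 to 0.0854; "dx", "dy", "dz": the shift along the tool's x, y, z in m; "wx", "wy", "wz": the turn, a rotation vector about the tool's x, y, z in degrees. A call has 1 to 20 rows; each row shifts and turns the commanded pose from where the row before left it, along the tool's axes as they then stand; what a row does not reach is not made up. A row lasts 1/8 s, in which the tool goes at most 62.5 mm and 10.7 degrees, less where a joint would pass 70% of its speed; a pose out of reach is approached as far as the arm can. A call with a gripper value outside its range is refused whole. The fingers move at their own pace and stop on an object; "newtons" is the grip in N (left out, the last holds). Time passes only in rows, so rows that do not move let the fingers close. It gives the time, the measured TCP pose, the force, the opening and the grip force at its end, in the units of the state.
- get_obs(): the state, without advancing time (a new reading comes with each control period).
- read_camera(name): name is "scene" or "top" or "wrist"; returns (picture, depth): 384x512x3 uint8, red, green, blue; 384x512 float32, m along the optical axis (not along the pixel's ray), 0 where there is no reading.
- calibration(name): a dict with "intrinsics" (3x3 intrinsics, pixels), "k1" (the pictures are not rectified: a ray, as slopes to the right and down, at radius r is drawn at 1 + k1 r^2 times it, then the intrinsics apply), "R" (3x3) and "t" (3): a world point X has camera coordinates R X + t; the wrist camera has in their place "mount" (4x4, takes a point from camera to tool coordinates, whose origin is the TCP and whose axes are the flange's). Camera axes: x right, y down, z forward; pixel columns grow to the right and rows downward; lengths in m; the calibration is good to about 2 mm. A picture is of the moment at which its call begins: read the wrist's pose just before it. calibration takes no time and is no camera call.
- hand_in(): hands the job in; it is judged then, once.
The state is a dict: "t": time; "q": joint angles; "joint_vel": joint speeds; "joint_torque": joint torques, N m; "eef_pos": TCP position; "tool_rot": TCP orientation; "contact_force": force on the tool from outside, world axes, zero at the start; "torque": the same for the moment, N m; "gripper_width": opening from 0.0 (shut) to 1.0 (fully open); "grasp_force": force on a finger pad.
Only numpy, scipy, OpenCV 4.12 (cv2) and the standard library are available. Lean on these libraries where they do the work, as an engineer would, in place of code of your own. Each camera call takes 0.05 s, during which the arm holds its last target. There are 200 camera calls.

### The job

Stand the spool of mason's line upright in the middle of the empty ring on the round plywood parts turntable. The turntable runs freely: set the spool down gently, without dropping it, and do not let the turntable turn. Leave the hole saw on the saw table where it stands.

Things in the scene. Friction and masses are not known exactly. Their poses are not given: they have to be found in the camera images.
- string_spool: Spool of mason's line standing upright: wooden flanges, pale line between them; 52 mm across, 60 mm high, about 0.12 kg; gripped from above like a plain 52 mm cylinder. It stands on the saw table (z = 0) on the robot's side of the turntable, at least 25 mm clear of it. Origin: centre of its underside; z up along its axis.
- empty_ring (a point): Centre of the empty ring on the turntable's top, 22 mm above the saw table. Three dark wire rings, 75 mm across, flush, are inlaid 120 degrees apart, centres 75 mm from the pivot and 130 mm from each other. The other two each hold a loose open tin (up to 69 mm across, 54 mm high); the empty one may lie at any angle round the pivot. The point turns with the disc.
- turntable (a joint): Angle of the turntable on its upright pivot (rad, counter-clockwise from above); 0 at the start, wherever the rings lie. It is a plywood disc 230 mm across, top 22 mm above the saw table, with a 5 mm high steel pivot cap in the middle. No stop or detent; about 0.006 N m of friction, so a light sideways push turns it.
- hole_saw: Bystander: hole saw standing teeth down, a red cup 59 mm across and 41 mm high, with a steel arbor on top up to 79 mm; on the saw table on the robot's side of the turntable, its centre at least 110 mm from the spool's. Spool and hole saw may stand either way round. Origin: centre of its underside.
Things that resemble listed ones, but are neither listed nor needed, are in the scene too. Leave any purple or turquoise look-alike of the string_spool alone.

How it is judged:
By the outcome, as a careful person would: the job done as asked, in the order asked, and still so for the second after the job is handed in, with the robot touching nothing.
It also fails if it takes over 32 s, if anything falls off the work surface, if the arm or the gripper's body presses on something with over 40 N, if the wrist force passes 120 N, or if a joint passes its speed limit or range.

## Working session

There is one attempt and no reset: what is moved stays moved. The work goes in short steps, Python scripts to look and compute and a tool call to move; the robot and the scene stay as the last step left them, time stands still between calls to the robot, and variables do not carry over. Pictures are saved under pics/ and viewed, at most 10 in all, crops included, and the job is handed in when it is done.

Besides the shell and the picture viewer there is one more tool, called after "Request:" as name(argument=value, ...), one argument or row to a line, values as JSON. drive_tool: Moves the arm, as the interface text tells. Its arguments: {"type":"object","properties":{"increments":{"type":"array","items":{"type":"object","properties":{"claw":{"type":"number"},"dx":{"type":"number"},"dy":{"type":"number"},"dz":{"type":"number"},"wx":{"type":"number"},"wy":{"type":"number"},"wz":{"type":"number"}}}},"newtons":{"type":"number"}},"required":["increments"]}

```bash
mkdir -p pics; ls
cat > h.py <<'E'
from station import *
import numpy as np, cv2
from scipy.spatial.transform import Rotation as Ro
def rays(name,uv,obs=None):
    c=calibration(name);K=np.array(c["intrinsics"]);uv=np.atleast_2d(uv).astype(float)
    d=np.c_[(uv[:,0]-K[0,2])/K[0,0],(uv[:,1]-K[1,2])/K[1,1]]
    u=d.copy()
    for _ in range(20): u=d/(1+c["k1"]*(u**2).sum(1,keepdims=True))
    r=np.c_[u,np.ones(len(u))]
    if name=="wrist":
        M=np.array(c["mount"]);q=obs["tool_rot"];R=Ro.from_quat([q[1],q[2],q[3],q[0]]).as_matrix()
        return R@M[:3,3]+obs["eef_pos"], r@(R@M[:3,:3]).T, r
    R=np.array(c["R"]);t=np.array(c["t"]);return -R.T@t, r@R, r
def onz(name,uv,z,obs=None):
    o,d,_=rays(name,uv,obs); return o+d*((z-o[2])/d[:,2])[:,None]
def cloud(name,depth,obs=None):
    v,u=np.mgrid[:384,:512];o,d,_=rays(name,np.c_[u.ravel(),v.ravel()],obs)
    return (o+d*depth.ravel()[:,None]).reshape(384,512,3)
E
python3 - <<'E'
from h import *
o=get_obs();print({k:np.round(v,3) for k,v in o.items()})
import station;print([n for n in dir(station) if n[0]!='_'])
for n in("top","scene"):
    p,d=read_camera(n);np.savez(f"{n}.npz",p=p,d=d);cv2.imwrite(f"pics/{n}.png",p[...,::-1])
    print(n,-np.array(calibration(n)["R"]).T@calibration(n)["t"])
print(calibration("wrist")["mount"])
E
```

```text
pics
{'t': np.float64(0.0), 'q': array([-1.331,  0.478,  0.022,  1.556, -0.012,  1.109, -0.083]), 'joint_vel': array([-0.001,  0.001,  0.001,  0.   ,  0.001, -0.001,  0.002]), 'joint_torque': array([ 0.0000e+00, -5.9646e+01,  1.6080e+00, -2.8118e+01,  1.2000e-02,
        1.0000e-02, -0.0000e+00]), 'eef_pos': array([0.23 , 0.634, 0.231]), 'tool_rot': array([-0.   ,  0.173,  0.985, -0.001]), 'contact_force': array([-0.162, -0.112,  0.621]), 'torque': array([ 0.038,  0.076, -0.026]), 'grasp_force': np.float64(0.0), 'gripper_width': np.float64(0.996)}
['PlanningError', 'calibration', 'finger_overhang', 'get_obs', 'hand_in', 'read_camera']
top [0.36753348 0.17700359 0.90901394]
scene [-0.09930567  0.5335878   0.55445522]
[[ 2.16649804e-04 -9.56706283e-01 -2.91055048e-01  7.31855904e-02]
 [ 9.99999774e-01  2.20359937e-05  6.71927125e-04 -5.72483787e-04]
 [-6.36423215e-04 -2.91055127e-01  9.56706072e-01 -1.41729870e-01]
 [ 0.00000000e+00  0.00000000e+00  0.00000000e+00  1.00000000e+00]]
```

View pics/top.png

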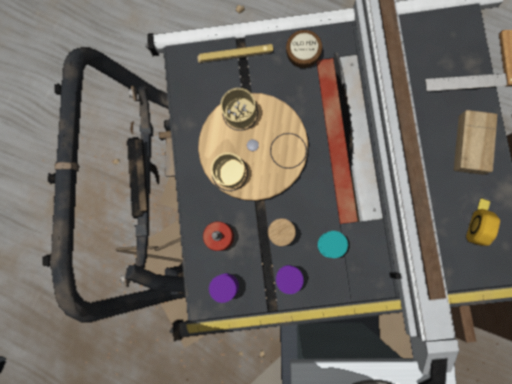

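View pics/scene.png

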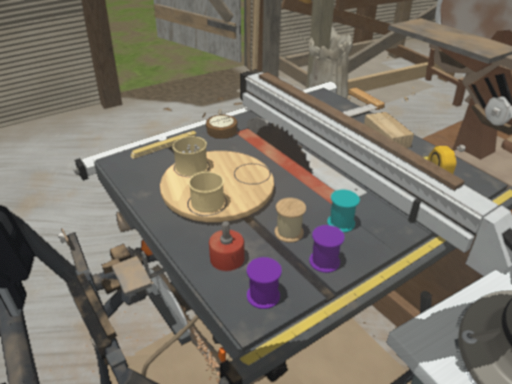

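The top picture shows the plain wooden spool at (282,232). The look-alikes are purple at (223,288) and (289,279), and turquoise at (333,244). The hole saw is at (218,236), the pivot cap at (253,145), the empty ring at (289,151), and tins at (239,108) and (229,171). Only the wooden-flanged one with pale line fits the description. I'll confirm it in a crop and measure.

Run:
```python
from h import *
z=np.load("top.npz");p,d=z["p"],z["d"];P=cloud("top",d)
for n,uv,h in[("spool",(282,232),.06),("holesaw",(218,236),.041),("p1",(223,288),.06),("p2",(289,279),.06),("turq",(333,244),.06),("ring",(289,151),.022),("pivot",(253,145),.027),("tin1",(239,104),.076),("tin2",(229,167),.076)]:
    print(n,onz("top",uv,h).round(3),P[uv[1],uv[0]].round(3))
for uv in[(350,140),(330,140),(345,200),(390,150),(355,100)]: print(uv,P[uv[1],uv[0]].round(3))
# spool refine: top face at 60mm within 35 px
m=((P[...,2]>.05)&(P[...,2]<.07)).astype(np.uint8)
n,l,st,c=cv2.connectedComponentsWithStats(m)
for i in range(1,n):
    if st[i,4]>150: print("blob z60",c[i].round(1),st[i],onz("top",c[i],.06).round(4))
# ring: dark pixels on disc
hsv=cv2.cvtColor(p,cv2.COLOR_RGB2HSV)
X=onz("top",np.c_[np.mgrid[:384,:512][1].ravel(),np.mgrid[:384,:512][0].ravel()],.022).reshape(384,512,3)
g=cv2.cvtColor(p,cv2.COLOR_RGB2GRAY)
bh=cv2.morphologyEx(g,cv2.MORPH_BLACKHAT,np.ones((7,7),np.uint8))
c0=X[151,289]
m=(bh>25)&(abs(np.linalg.norm(X[...,:2]-c0[:2],axis=2)-.0375)<.008)
q=X[m][:,:2].astype(np.float32);e=cv2.fitEllipse(q*1000);print("ring",len(q),e)
crop=np.hstack([cv2.resize(p[205:265,245:315],None,fx=5,fy=5),cv2.resize(np.load("scene.npz")["p"][190:250,255:325],None,fx=5,fy=5)])
cv2.imwrite("pics/crop.png",crop[...,::-1])
print(finger_overhang)
```

```text
spool [[0.404 0.17  0.06 ]] [0.404 0.17  0.061]
holesaw [[0.4   0.297 0.041]] [0.399 0.293 0.07 ]
p1 [[0.3   0.285 0.06 ]] [0.3   0.286 0.058]
p2 [[0.315 0.159 0.06 ]] [0.315 0.159 0.06 ]
turq [[0.379 0.072 0.06 ]] [0.379 0.072 0.058]
ring [[0.573 0.15  0.022]] [0.573 0.15  0.022]
pivot [[0.587 0.224 0.027]] [0.588 0.224 0.025]
tin1 [[0.659 0.248 0.076]] [0.678 0.252 0.023]
tin2 [[0.532 0.269 0.076]] [0.542 0.275 0.025]
(350, 140) [0.587 0.027 0.043]
(330, 140) [ 0.6    0.061 -0.004]
(345, 200) [ 0.47   0.036 -0.002]
(390, 150) [ 0.555 -0.042  0.081]
(355, 100) [ 0.687  0.004 -0.004]
blob z60 [390.3 159.1] [365   0  53 317 518] [[ 0.5414 -0.0464  0.06  ]]
blob z60 [487.9 227.1] [476 213  24  31 501] [[ 0.4046 -0.2189  0.06  ]]
blob z60 [281.4 231.9] [269 219  26  27 561] [[0.4044 0.1706 0.06  ]]
blob z60 [333.6 244.2] [320 231  28  27 580] [[0.3786 0.0714 0.06  ]]
blob z60 [289.1 279.7] [276 266  27  28 587] [[0.3132 0.1586 0.06  ]]
blob z60 [222.2 288.4] [209 275  27  28 590] [[0.2995 0.287  0.06  ]]
blob z60 [437.  362.8] [416 318  42  66 642] [[ 0.161  -0.1047  0.06  ]]
ring 218 ((574.7319946289062, 151.75546264648438), (73.6641845703125, 74.80854034423828), 149.7814178466797)
0.025
```

View pics/crop.png

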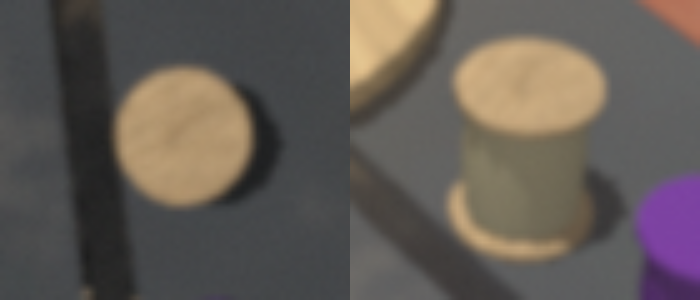

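The crop confirms it: at top pixel (282,232) it has wooden flanges and pale line between them, so this is the string spool. I'll move above it.

Request:
drive_tool(
  increments=[
    {"dx": -0.015, "dy": -0.017, "dz": 0.002, "claw": 0.085},
    {"dx": -0.0268, "dy": -0.0314, "dz": 0.005},
    {"dx": -0.0268, "dy": -0.0314, "dz": 0.005},
    {"dx": -0.0268, "dy": -0.0314, "dz": 0.005},
    {"dx": -0.0268, "dy": -0.0314, "dz": 0.005},
    {"dx": -0.0268, "dy": -0.0314, "dz": 0.005},
    {"dx": -0.0268, "dy": -0.0314, "dz": 0.005},
    {"dx": -0.0268, "dy": -0.0314, "dz": 0.005},
    {"dx": -0.0268, "dy": -0.0314, "dz": 0.005},
    {"dx": -0.0268, "dy": -0.0314, "dz": 0.005},
    {"dx": -0.0268, "dy": -0.0314, "dz": 0.005},
    {"dx": -0.0268, "dy": -0.0314, "dz": 0.005},
    {"dx": -0.012, "dy": -0.014, "dz": 0.003},
    {},
    {},
  ],
  newtons=30,
)

```text
schema error: expected keys claw, dx, dy, dz, wx, wy, wz
```

```bash
cat > look.py <<'E'
from h import *
def toolxy(o,target):
    q=o["tool_rot"];R=Ro.from_quat([q[1],q[2],q[3],q[0]]).as_matrix()
    return R.T@(np.array(target)-o["eef_pos"]),R
E
python3 - <<'E'
from look import *
o=get_obs();p,d=read_camera("wrist");cv2.imwrite("pics/w1.png",p[...,::-1])
P=cloud("wrist",d,o)
m=((P[...,2]>.05)&(P[...,2]<.07)&(np.hypot(P[...,0]-.404,P[...,1]-.17)<.045)&(d>0)).astype(np.uint8)
ct=max(cv2.findContours(m,0,1)[0],key=cv2.contourArea)[:,0]
X=onz("wrist",ct,.06,o)[:,:2]
print(cv2.minEnclosingCircle((X*1000).astype(np.float32)),X.min(0),X.max(0))
t,R=toolxy(o,[.404,.1706,.041]);print(o["t"],o["eef_pos"].round(4),R.round(4),t.round(4),o["q"].round(2),o["gripper_width"])
E
```

```text
Traceback (most recent call last):
ValueError: max() iterable argument is empty
```

View pics/w1.png

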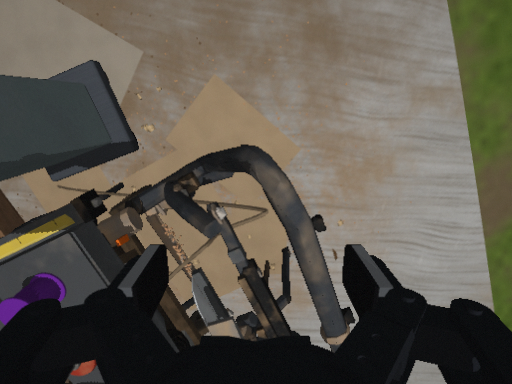

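The move was refused because each row needs every key, so this picture is from the start pose and shows the bench corner with no spool in view. I'll resend with full rows.

Request:
drive_tool(
  increments=[
    {"dx": -0.015, "dy": -0.017, "dz": 0.002, "wx": 0, "wy": 0, "wz": 0, "claw": 0.085},
    {"dx": -0.0268, "dy": -0.0314, "dz": 0.005, "wx": 0, "wy": 0, "wz": 0, "claw": 0.085},
    {"dx": -0.0268, "dy": -0.0314, "dz": 0.005, "wx": 0, "wy": 0, "wz": 0, "claw": 0.085},
    {"dx": -0.0268, "dy": -0.0314, "dz": 0.005, "wx": 0, "wy": 0, "wz": 0, "claw": 0.085},
    {"dx": -0.0268, "dy": -0.0314, "dz": 0.005, "wx": 0, "wy": 0, "wz": 0, "claw": 0.085},
    {"dx": -0.0268, "dy": -0.0314, "dz": 0.005, "wx": 0, "wy": 0, "wz": 0, "claw": 0.085},
    {"dx": -0.0268, "dy": -0.0314, "dz": 0.005, "wx": 0, "wy": 0, "wz": 0, "claw": 0.085},
    {"dx": -0.0268, "dy": -0.0314, "dz": 0.005, "wx": 0, "wy": 0, "wz": 0, "claw": 0.085},
    {"dx": -0.0268, "dy": -0.0314, "dz": 0.005, "wx": 0, "wy": 0, "wz": 0, "claw": 0.085},
    {"dx": -0.0268, "dy": -0.0314, "dz": 0.005, "wx": 0, "wy": 0, "wz": 0, "claw": 0.085},
    {"dx": -0.0268, "dy": -0.0314, "dz": 0.005, "wx": 0, "wy": 0, "wz": 0, "claw": 0.085},
    {"dx": -0.0268, "dy": -0.0314, "dz": 0.005, "wx": 0, "wy": 0, "wz": 0, "claw": 0.085},
    {"dx": -0.012, "dy": -0.014, "dz": 0.003, "wx": 0, "wy": 0, "wz": 0, "claw": 0.085},
    {"dx": 0, "dy": 0, "dz": 0, "wx": 0, "wy": 0, "wz": 0, "claw": 0.085},
    {"dx": 0, "dy": 0, "dz": 0, "wx": 0, "wy": 0, "wz": 0, "claw": 0.085},
  ],
  newtons=30,
)

```text
t: 2.02
eef_pos: [0.4041, 0.1721, 0.1722]
tool_rot: [-0.0, 0.173, 0.985, 0.0]
contact_force: [0.4, 0.8, 0.2]
gripper_width: 0.997
grasp_force: 0.0
```

Run:
```python
from look import *
o=get_obs();t,R=toolxy(o,[.404,.1706,.041]);print(o["t"],o["eef_pos"].round(4),R.round(4),t.round(4),o["q"].round(2),o["gripper_width"])
p,d=read_camera("wrist");cv2.imwrite("pics/w2.png",p[...,::-1])
P=cloud("wrist",d,o)
m=((P[...,2]>.05)&(P[...,2]<.07)&(np.hypot(P[...,0]-.404,P[...,1]-.17)<.045)&(d>0)).astype(np.uint8)
print(m.sum())
if m.sum():
    ct=max(cv2.findContours(m,0,1)[0],key=cv2.contourArea)[:,0]
    X=onz("wrist",ct,.06,o)[:,:2]
    print(cv2.minEnclosingCircle((X*1000).astype(np.float32)),X.min(0),X.max(0))
```

```text
2.025 [0.4041 0.1721 0.1722] [[-9.405e-01  3.399e-01  0.000e+00]
 [ 3.399e-01  9.405e-01  5.000e-04]
 [ 1.000e-04  4.000e-04 -1.000e+00]] [-0.0004 -0.0015  0.1312] [-0.74  0.16  0.22  2.17 -0.05  0.81  0.73] 0.9974475249733066
2612
((405.6163330078125, 169.32081604003906), 26.1865234375) [0.37974157 0.14370615] [0.43180273 0.19519456]
```

View pics/w2.png

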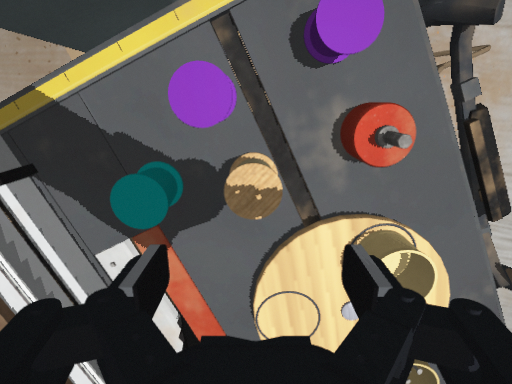

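The wrist view shows the spool top at (254,185) and the hole saw at (379,135). The empty ring is at (288,318). The wrist and top measurements agree to about 1.5 mm. I'll descend and grip.

Request:
drive_tool(
  increments=[
    {"dx": -0.0016, "dy": -0.0017, "dz": 0.02, "wx": 0, "wy": 0, "wz": 0, "claw": 0.085},
    {"dx": 0, "dy": 0, "dz": 0.035, "wx": 0, "wy": 0, "wz": 0, "claw": 0.085},
    {"dx": 0, "dy": 0, "dz": 0.035, "wx": 0, "wy": 0, "wz": 0, "claw": 0.085},
    {"dx": 0, "dy": 0, "dz": 0.027, "wx": 0, "wy": 0, "wz": 0, "claw": 0.085},
    {"dx": 0, "dy": 0, "dz": 0.014, "wx": 0, "wy": 0, "wz": 0, "claw": 0.085},
    {"dx": 0, "dy": 0, "dz": 0, "wx": 0, "wy": 0, "wz": 0, "claw": 0.085},
    {"dx": 0, "dy": 0, "dz": 0, "wx": 0, "wy": 0, "wz": 0, "claw": 0.065},
    {"dx": 0, "dy": 0, "dz": 0, "wx": 0, "wy": 0, "wz": 0, "claw": 0.058},
    {"dx": 0, "dy": 0, "dz": 0, "wx": 0, "wy": 0, "wz": 0, "claw": 0.045},
    {"dx": 0, "dy": 0, "dz": 0, "wx": 0, "wy": 0, "wz": 0, "claw": 0.045},
    {"dx": 0, "dy": 0, "dz": 0, "wx": 0, "wy": 0, "wz": 0, "claw": 0.045},
    {"dx": 0, "dy": 0, "dz": 0, "wx": 0, "wy": 0, "wz": 0, "claw": 0.045},
  ],
  newtons=25,
)

```text
t: 3.58
eef_pos: [0.4058, 0.1693, 0.042]
tool_rot: [0.001, 0.173, 0.985, 0.001]
contact_force: [-0.9, -0.2, 6.8]
gripper_width: 0.592
grasp_force: 25.0
```

Request:
drive_tool(
  increments=[
    {"dx": 0, "dy": 0, "dz": -0.01, "wx": 0, "wy": 0, "wz": 0, "claw": 0.045},
    {"dx": 0, "dy": 0, "dz": -0.02, "wx": 0, "wy": 0, "wz": 0, "claw": 0.045},
    {"dx": 0, "dy": 0, "dz": -0.03, "wx": 0, "wy": 0, "wz": 0, "claw": 0.045},
    {"dx": 0, "dy": 0, "dz": -0.03, "wx": 0, "wy": 0, "wz": 0, "claw": 0.045},
    {"dx": 0, "dy": 0, "dz": -0.02, "wx": 0, "wy": 0, "wz": 0, "claw": 0.045},
    {"dx": 0, "dy": 0, "dz": 0, "wx": 0, "wy": 0, "wz": 0, "claw": 0.045},
    {"dx": 0, "dy": 0, "dz": 0, "wx": 0, "wy": 0, "wz": 0, "claw": 0.045},
  ],
)

```text
t: 4.45
eef_pos: [0.4047, 0.1687, 0.1507]
tool_rot: [-0.0, 0.173, 0.985, -0.0]
contact_force: [-0.3, -0.4, -2.0]
gripper_width: 0.596
grasp_force: 26.6
```

Run:
```python
from look import *
o=get_obs();t,R=toolxy(o,[.5747,.1518,.15]);print(o["t"],o["eef_pos"].round(4),t.round(4),o["q"].round(2),o["gripper_width"],o["contact_force"])
p,d=read_camera("wrist");cv2.imwrite("pics/w3.png",p[...,::-1])
n=(384,512);v,u=np.mgrid[:384,:512]
X=onz("wrist",np.c_[u.ravel(),v.ravel()],.022,o).reshape(384,512,3)
g=cv2.cvtColor(p,cv2.COLOR_RGB2GRAY);bh=cv2.morphologyEx(g,cv2.MORPH_BLACKHAT,np.ones((7,7),np.uint8))
m=(bh>25)&(abs(np.linalg.norm(X[...,:2]-[.5747,.1518],axis=2)-.0375)<.006)
q=X[m][:,:2];
c=np.linalg.lstsq(np.c_[2*q,np.ones(len(q))],(q**2).sum(1),rcond=None)[0];print("ring wrist",len(q),c[:2],np.sqrt(c[2]+c[:2]@c[:2]),q.min(0),q.max(0))
z=np.load("wrist.npz") if 0 else None
p,d=read_camera("top");cv2.imwrite("pics/t3.png",p[...,::-1])
```

```text
4.45 [0.4047 0.1687 0.1507] [-0.1655  0.042   0.0006] [-0.74  0.2   0.23  2.19 -0.07  0.76  0.75] 0.5959234428662993 [-0.30128711 -0.41625454 -2.00614321]
ring wrist 145 [0.57699419 0.14941413] 0.0374023282277564 [0.53991118 0.1127286 ] [0.57384725 0.1804557 ]
```

View pics/w3.png

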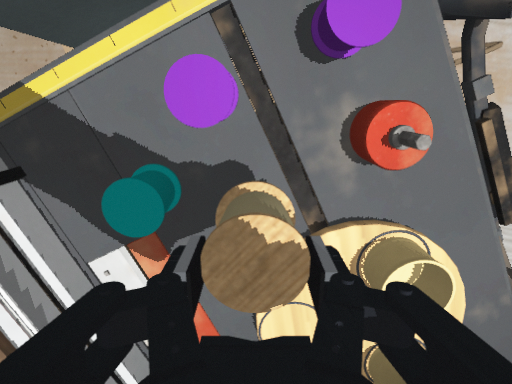

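The spool hangs upright in the jaws, its top at (255,262), and the empty ring is partly visible at (288,320). The ring from the wrist camera is (.577,.149) and from the top (.575,.152), so I'll use the mean and check with the top camera above it.

Request:
drive_tool(
  increments=[
    {"dx": -0.0093, "dy": 0.0023, "dz": 0, "wx": 0, "wy": 0, "wz": 0, "claw": 0.045},
    {"dx": -0.019, "dy": 0.0047, "dz": 0, "wx": 0, "wy": 0, "wz": 0, "claw": 0.045},
    {"dx": -0.028, "dy": 0.0069, "dz": 0, "wx": 0, "wy": 0, "wz": 0, "claw": 0.045},
    {"dx": -0.028, "dy": 0.0069, "dz": 0, "wx": 0, "wy": 0, "wz": 0, "claw": 0.045},
    {"dx": -0.028, "dy": 0.0069, "dz": 0, "wx": 0, "wy": 0, "wz": 0, "claw": 0.045},
    {"dx": -0.028, "dy": 0.0069, "dz": 0, "wx": 0, "wy": 0, "wz": 0, "claw": 0.045},
    {"dx": -0.018, "dy": 0.0044, "dz": 0.01, "wx": 0, "wy": 0, "wz": 0, "claw": 0.045},
    {"dx": -0.009, "dy": 0.0021, "dz": 0.02, "wx": 0, "wy": 0, "wz": 0, "claw": 0.045},
    {"dx": 0, "dy": 0, "dz": 0.02, "wx": 0, "wy": 0, "wz": 0, "claw": 0.045},
    {"dx": 0, "dy": 0, "dz": 0, "wx": 0, "wy": 0, "wz": 0, "claw": 0.045},
    {"dx": 0, "dy": 0, "dz": 0, "wx": 0, "wy": 0, "wz": 0, "claw": 0.045},
  ],
)

```text
t: 5.92
eef_pos: [0.5774, 0.1503, 0.1014]
tool_rot: [0.0, 0.173, 0.985, 0.0]
contact_force: [0.4, 0.7, -0.9]
gripper_width: 0.595
grasp_force: 26.6
```

Run:
```python
from look import *
o=get_obs();print(o["t"],o["eef_pos"].round(4),o["contact_force"])
p,d=read_camera("scene");np.savez("s4.npz",p=p,d=d)
q,_=read_camera("wrist");np.savez("w4.npz",p=q,d=_)
a=cv2.resize(p[100:260,120:340],None,fx=2.4,fy=2.4)
cv2.imwrite("pics/s4.png",a[...,::-1])
# wrist: held spool top disc (near camera)
P=cloud("wrist",_,o);zt=o["eef_pos"][2]+.018
m=((abs(P[...,2]-zt)<.008)&(np.linalg.norm(P[...,:2]-o["eef_pos"][:2],axis=2)<.035)&(_>0))
h=cv2.cvtColor(q,cv2.COLOR_RGB2HSV);m=(m&(h[...,1]>60)).astype(np.uint8)
ct=max(cv2.findContours(m,0,1)[0],key=cv2.contourArea)[:,0];zz=np.median(P[...,2][m>0]);print("top z",zz,len(ct))
X=onz("wrist",ct,zz,o)[:,:2];print(cv2.minEnclosingCircle((X*1000).astype(np.float32)),X.min(0),X.max(0))
```

```text
5.925 [0.5774 0.1503 0.1014] [ 0.38590895  0.69296612 -0.89165854]
top z 0.11922860262269595 344
((579.8632202148438, 149.97193908691406), 29.271535873413086) [0.55065852 0.12272158] [0.60349701 0.17616042]
```

View pics/s4.png

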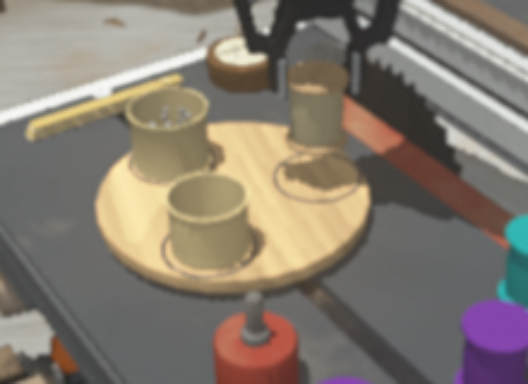

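The scene view shows the spool (crop (317,105)) hanging above the empty ring at (317,175), clear of the tins, and the turntable has not moved. I'll turn the jaws so they close radially to the pivot, which keeps the release from turning the disc. Then I'll lower to about 3 mm above it.

Request:
drive_tool(
  increments=[
    {"dx": 0.0011, "dy": -0.0004, "dz": 0, "wx": 0, "wy": 0, "wz": 0, "claw": 0.045},
    {"dx": 0, "dy": 0, "dz": 0.004, "wx": 0, "wy": 0, "wz": -3.5, "claw": 0.045},
    {"dx": 0, "dy": 0, "dz": 0.006, "wx": 0, "wy": 0, "wz": -3.5, "claw": 0.045},
    {"dx": 0, "dy": 0, "dz": 0.008, "wx": 0, "wy": 0, "wz": -3.4, "claw": 0.045},
    {"dx": 0, "dy": 0, "dz": 0.008, "wx": 0, "wy": 0, "wz": 0, "claw": 0.045},
    {"dx": 0, "dy": 0, "dz": 0.005, "wx": 0, "wy": 0, "wz": 0, "claw": 0.045},
    {"dx": 0, "dy": 0, "dz": 0.002, "wx": 0, "wy": 0, "wz": 0, "claw": 0.045},
    {"dx": 0, "dy": 0, "dz": 0, "wx": 0, "wy": 0, "wz": 0, "claw": 0.045},
    {"dx": 0, "dy": 0, "dz": 0, "wx": 0, "wy": 0, "wz": 0, "claw": 0.045},
  ],
)

```text
t: 7.15
eef_pos: [0.5755, 0.1506, 0.0683]
tool_rot: [0.0, 0.083, 0.997, 0.0]
contact_force: [0.0, 0.0, -0.7]
gripper_width: 0.595
grasp_force: 26.6
```

Run:
```python
from look import *
o=get_obs();print(o["t"],o["eef_pos"].round(4),o["contact_force"].round(2))
p,d=read_camera("scene")
a=cv2.resize(p[120:220,180:310],None,fx=5,fy=5)
K=calibration("scene");
def proj(X):
    c=np.array(K["R"])@X+K["t"];s=c[:2]/c[2];s=s*(1+K["k1"]*s@s);M=np.array(K["intrinsics"]);return M[0,0]*s[0]+M[0,2],M[1,1]*s[1]+M[1,2]
np.savez("s5.npz",p=p,d=d)
X0=o["eef_pos"]
for h in(.022,.0245,.0845): print(h,np.round(proj(np.array([X0[0],X0[1],h])),1))
cv2.imwrite("pics/s5.png",a[...,::-1])
```

```text
7.15 [0.5755 0.1506 0.0683] [ 0.02  0.02 -0.65]
0.022 [251.5 173.4]
0.0245 [251.6 172.4]
0.0845 [251.7 147.3]
```

View pics/s5.png

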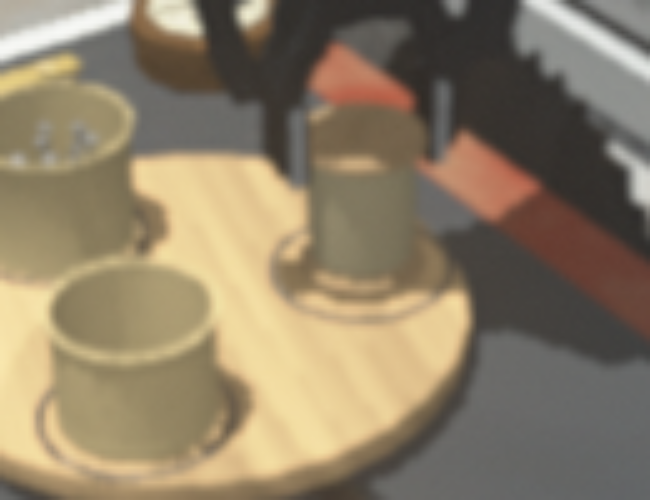

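In this crop the spool (columns 313 to 416) sits centred over the ring (columns 271 to 458), a few mm above it. I'll lower it slowly.

Request:
drive_tool(
  increments=[
    {"dx": 0, "dy": 0, "dz": 0.001, "wx": 0, "wy": 0, "wz": 0, "claw": 0.045},
    {"dx": 0, "dy": 0, "dz": 0.001, "wx": 0, "wy": 0, "wz": 0, "claw": 0.045},
    {"dx": 0, "dy": 0, "dz": 0.001, "wx": 0, "wy": 0, "wz": 0, "claw": 0.045},
    {"dx": 0, "dy": 0, "dz": 0, "wx": 0, "wy": 0, "wz": 0, "claw": 0.045},
    {"dx": 0, "dy": 0, "dz": 0, "wx": 0, "wy": 0, "wz": 0, "claw": 0.045},
  ],
)

```text
t: 7.82
eef_pos: [0.5753, 0.1506, 0.0651]
tool_rot: [-0.0, 0.083, 0.997, 0.0]
contact_force: [0.1, -0.5, -0.6]
gripper_width: 0.599
grasp_force: 26.6
```

Request:
drive_tool(
  increments=[
    {"dx": 0, "dy": 0, "dz": 0.0005, "wx": 0, "wy": 0, "wz": 0, "claw": 0.045},
    {"dx": 0, "dy": 0, "dz": 0.0005, "wx": 0, "wy": 0, "wz": 0, "claw": 0.045},
    {"dx": 0, "dy": 0, "dz": 0, "wx": 0, "wy": 0, "wz": 0, "claw": 0.045},
    {"dx": 0, "dy": 0, "dz": 0, "wx": 0, "wy": 0, "wz": 0, "claw": 0.045},
  ],
)

```text
t: 8.32
eef_pos: [0.5754, 0.1505, 0.0642]
tool_rot: [0.0, 0.083, 0.997, 0.0]
contact_force: [0.9, 0.8, 0.3]
gripper_width: 0.596
grasp_force: 26.7
```

Request:
drive_tool(
  increments=[
    {"dx": 0, "dy": 0, "dz": 0.0005, "wx": 0, "wy": 0, "wz": 0, "claw": 0.045},
    {"dx": 0, "dy": 0, "dz": 0, "wx": 0, "wy": 0, "wz": 0, "claw": 0.045},
    {"dx": 0, "dy": 0, "dz": 0, "wx": 0, "wy": 0, "wz": 0, "claw": 0.045},
  ],
)

```text
t: 8.7
eef_pos: [0.5758, 0.1505, 0.0641]
tool_rot: [0.0, 0.083, 0.997, 0.0]
contact_force: [-0.3, -1.0, 6.2]
gripper_width: 0.596
grasp_force: 27.2
```

Request:
drive_tool(
  increments=[
    {"dx": 0, "dy": 0, "dz": 0.0005, "wx": 0, "wy": 0, "wz": 0, "claw": 0.045},
    {"dx": 0, "dy": 0, "dz": 0, "wx": 0, "wy": 0, "wz": 0, "claw": 0.045},
    {"dx": 0, "dy": 0, "dz": 0, "wx": 0, "wy": 0, "wz": 0, "claw": 0.045},
  ],
)

```text
t: 9.07
eef_pos: [0.5762, 0.1505, 0.064]
tool_rot: [0.001, 0.083, 0.997, 0.0]
contact_force: [-1.5, -1.1, 9.3]
gripper_width: 0.594
grasp_force: 27.5
```

Contact is made, a little too firmly. I'll ease back to a light touch.

Request:
drive_tool(
  increments=[
    {"dx": 0, "dy": 0, "dz": -0.0005, "wx": 0, "wy": 0, "wz": 0, "claw": 0.045},
    {"dx": 0, "dy": 0, "dz": -0.0003, "wx": 0, "wy": 0, "wz": 0, "claw": 0.045},
    {"dx": 0, "dy": 0, "dz": 0, "wx": 0, "wy": 0, "wz": 0, "claw": 0.045},
    {"dx": 0, "dy": 0, "dz": 0, "wx": 0, "wy": 0, "wz": 0, "claw": 0.045},
  ],
)

```text
t: 9.57
eef_pos: [0.5756, 0.1506, 0.0641]
tool_rot: [0.0, 0.083, 0.997, 0.0]
contact_force: [1.1, -1.0, 5.2]
gripper_width: 0.598
grasp_force: 27.2
```

Request:
drive_tool(
  increments=[
    {"dx": 0, "dy": 0, "dz": -0.0004, "wx": 0, "wy": 0, "wz": 0, "claw": 0.045},
    {"dx": 0, "dy": 0, "dz": 0, "wx": 0, "wy": 0, "wz": 0, "claw": 0.045},
    {"dx": 0, "dy": 0, "dz": 0, "wx": 0, "wy": 0, "wz": 0, "claw": 0.045},
  ],
)

```text
t: 9.95
eef_pos: [0.5751, 0.1507, 0.0641]
tool_rot: [-0.0, 0.083, 0.997, 0.0]
contact_force: [0.5, 0.1, 2.8]
gripper_width: 0.595
grasp_force: 27.0
```

Request:
drive_tool(
  increments=[
    {"dx": 0, "dy": 0, "dz": 0, "wx": 0, "wy": 0, "wz": 0, "claw": 0.0495},
    {"dx": 0, "dy": 0, "dz": 0, "wx": 0, "wy": 0, "wz": 0, "claw": 0.0505},
    {"dx": 0, "dy": 0, "dz": 0, "wx": 0, "wy": 0, "wz": 0, "claw": 0.051},
    {"dx": 0, "dy": 0, "dz": 0, "wx": 0, "wy": 0, "wz": 0, "claw": 0.0515},
    {"dx": 0, "dy": 0, "dz": 0, "wx": 0, "wy": 0, "wz": 0, "claw": 0.052},
    {"dx": 0, "dy": 0, "dz": 0, "wx": 0, "wy": 0, "wz": 0, "claw": 0.053},
    {"dx": 0, "dy": 0, "dz": 0, "wx": 0, "wy": 0, "wz": 0, "claw": 0.055},
    {"dx": 0, "dy": 0, "dz": 0, "wx": 0, "wy": 0, "wz": 0, "claw": 0.058},
    {"dx": 0, "dy": 0, "dz": 0, "wx": 0, "wy": 0, "wz": 0, "claw": 0.062},
    {"dx": 0, "dy": 0, "dz": 0, "wx": 0, "wy": 0, "wz": 0, "claw": 0.067},
    {"dx": 0, "dy": 0, "dz": 0, "wx": 0, "wy": 0, "wz": 0, "claw": 0.073},
    {"dx": 0, "dy": 0, "dz": 0, "wx": 0, "wy": 0, "wz": 0, "claw": 0.073},
  ],
  newtons=20,
)

```text
t: 11.45
eef_pos: [0.5754, 0.1505, 0.0643]
tool_rot: [0.0, 0.083, 0.997, 0.0]
contact_force: [0.3, 0.2, 0.5]
gripper_width: 0.853
grasp_force: 0.0
```

Released. I'll withdraw straight up, then back toward the robot to clear the view.

Request:
drive_tool(
  increments=[
    {"dx": 0, "dy": 0, "dz": -0.005, "wx": 0, "wy": 0, "wz": 0, "claw": 0.073},
    {"dx": 0, "dy": 0, "dz": -0.012, "wx": 0, "wy": 0, "wz": 0, "claw": 0.073},
    {"dx": 0, "dy": 0, "dz": -0.02, "wx": 0, "wy": 0, "wz": 0, "claw": 0.073},
    {"dx": 0, "dy": 0, "dz": -0.03, "wx": 0, "wy": 0, "wz": 0, "claw": 0.073},
    {"dx": 0, "dy": 0, "dz": -0.03, "wx": 0, "wy": 0, "wz": 0, "claw": 0.073},
    {"dx": 0, "dy": 0, "dz": -0.03, "wx": 0, "wy": 0, "wz": 0, "claw": 0.073},
    {"dx": 0.03, "dy": 0, "dz": -0.02, "wx": 0, "wy": 0, "wz": 0, "claw": 0.073},
    {"dx": 0.04, "dy": 0, "dz": 0, "wx": 0, "wy": 0, "wz": 0, "claw": 0.073},
    {"dx": 0.04, "dy": 0, "dz": 0, "wx": 0, "wy": 0, "wz": 0, "claw": 0.073},
    {"dx": 0.02, "dy": 0, "dz": 0, "wx": 0, "wy": 0, "wz": 0, "claw": 0.073},
    {"dx": 0, "dy": 0, "dz": 0, "wx": 0, "wy": 0, "wz": 0, "claw": 0.073},
    {"dx": 0, "dy": 0, "dz": 0, "wx": 0, "wy": 0, "wz": 0, "claw": 0.073},
  ],
)

```text
t: 12.95
eef_pos: [0.4485, 0.172, 0.2118]
tool_rot: [0.001, 0.083, 0.997, 0.0]
contact_force: [0.1, 0.1, -0.0]
gripper_width: 0.858
grasp_force: 0.0
```

Run:
```python
from look import *
o=get_obs();print(o["t"],o["eef_pos"].round(3))
q,dw=read_camera("wrist")
P=cloud("wrist",dw,o);v,u=np.mgrid[:384,:512]
m=((abs(P[...,2]-.082)<.006)&(np.hypot(P[...,0]-.575,P[...,1]-.15)<.045)&(dw>0)).astype(np.uint8)
ct=max(cv2.findContours(m,0,1)[0],key=cv2.contourArea)[:,0]
print("spool",cv2.minEnclosingCircle((onz("wrist",ct,.082,o)[:,:2]*1000).astype(np.float32)))
X=onz("wrist",np.c_[u.ravel(),v.ravel()],.022,o).reshape(384,512,3)
g=cv2.cvtColor(q,cv2.COLOR_RGB2GRAY);bh=cv2.morphologyEx(g,cv2.MORPH_BLACKHAT,np.ones((7,7),np.uint8))
k=(bh>25)&(abs(np.linalg.norm(X[...,:2]-[.576,.150],axis=2)-.0375)<.004)
r=X[k][:,:2];c=np.linalg.lstsq(np.c_[2*r,np.ones(len(r))],(r**2).sum(1),rcond=None)[0];print("ring",len(r),c[:2],np.sqrt(c[2]+c[:2]@c[:2]))
cv2.imwrite("pics/w6.png",q[...,::-1])
```

```text
12.95 [0.448 0.172 0.212]
spool ((574.455322265625, 150.2534637451172), 27.035249710083008)
ring 352 [0.57630237 0.1498493 ] 0.03706745886706031
```

View pics/w6.png

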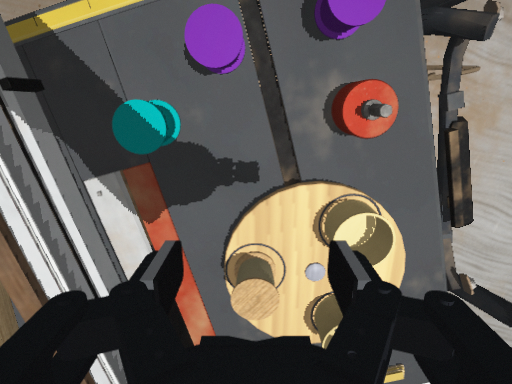

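The spool stands upright in the ring (its top at (256,299), the ring at (255,270)), about 2 mm off centre. The turntable hasn't turned noticeably: the ring is within 1 mm of where it was. The hole saw at (365,108) is untouched. I'll hand in.

```bash
python3 -c "
from station import *
print(hand_in())"
```

```text
the job is handed in; nothing more can be done
None
```

The spool of mason's line stands upright in the empty ring, about 2 mm off centre; I saw no turn of the turntable, the hole saw was not touched, and the job was handed in at about 13 s.

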